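# Raise the sample cabinet's window to the height clip

### The arm

A 6-joint arm with a two-finger parallel gripper is mounted at the origin on a cart in front of the work surface, level with it; the furniture and walls round the work are solid. World frame = base frame: x ahead of the robot, y to its left, z up, the work surface at z = 0. Lengths are in m, angles in rad, forces in N, time in s.
With the tool pointing down it reaches from about 0.325 to 0.75 m from the base axis. Payload 7.6 kg.
Tool frame: the origin (TCP) lies midway between the tips of the shut fingers; the grasp point (between the pads) lies 19 mm behind it; z points along the fingers, y is the line along which they close (so a half turn about z gives the same grasp; the last joint's range is limited). The gripper opens to 85 mm and grips with 20 to 120 N. Pads are 22 mm wide; open, the fingers measure 114 mm over their backs; the gripper's body (76 mm by 85 mm) begins 54 mm behind the grasp point. The pads swing forward as they close: fully open they stand 13 mm farther back than shut.
Start: joints at [-1.404, 0.052, 1.401, -0, 1.689, -0.07], TCP at [0.123, -0.51, 0.231] pointing down, gripper open.
Joint ranges: [-2.9, 2.9], [-0.91, 2.17], [0.12, 2.37], [-1.06, 4.2], [0.26, 2.73], [-2.93, 2.93]. Speed limits (rad/s): [2.57, 2.57, 3.01, 3.14, 3.14, 3.14].

### API

Orientations are given as a unit quaternion [w, x, y, z].
In Python, from bench import arm gives the robot as it stands.
- The arm moves only by the tool arm_command, never from a script. Its argument "increments" is a list of rows, each an object with "jaw": the finger opening in mm, from 0 to 85.4; "offset": the shift along the world's x, y, z in mm, a list of three; "turn": the turn, a rotation vector about the world's x, y, z in rad, a list of three. In form: [{"jaw": jaw, "offset": [tx, ty, tz], "turn": [rx, ry, rz]}, ...]. A call has exactly 5 rows; each row is the pose to reach, as a shift and turn from the pose commanded when the call began; what a row does not reach only later rows make up. A row lasts 1/8 s, in which the tool goes at most 62.5 mm and 10.7 degrees, less where a joint would pass 70% of its speed; a pose out of reach is approached as far as the arm can. A call with a gripper value outside its range is refused whole. The fingers move at their own pace and stop on an object; "newtons" is the grip in N (left out, the last holds). Time passes only in rows, so rows that repeat a pose let the fingers close, or fill a call up. It gives the time, the measured TCP pose, the force, the opening and the grip force at its end, in the units of the state.
- arm.observe(): the state, without advancing time (a new reading comes with each control period).
- arm.grab_frame(name): name is "side" or "top" or "wrist"; returns a dict with "color" (384x512x3 uint8, blue, green, red), "mtx" (3x3 intrinsics, pixels), "k1" (the pictures are not rectified: a ray, as slopes to the right and down, at radius r is drawn at 1 + k1 r^2 times it, then the intrinsics apply), "extrinsics" (4x4, takes a point from world to camera coordinates). Camera axes: x right, y down, z forward; pixel columns grow to the right and rows downward; lengths in m; the calibration is good to about 2 mm. A picture is of the moment at which its call begins. There is no depth.
- arm.hand_in(): hands the job in; it is judged then, once.
The state is a dict: "time": time; "q": joint angles; "joint_vel": joint speeds; "tau": joint torques, N m; "tcp_pos": TCP position; "tcp_rot": TCP orientation; "contact_force": force on the tool from outside, world axes, zero at the start; "wrist_torque": the same for the moment, N m; "finger_gap": finger opening in m; "finger_force": force on a finger pad.
Only numpy, scipy, OpenCV 4.12 (cv2) and the standard library are available. Lean on these libraries where they do the work, as an engineer would, in place of code of your own. Each camera call takes 0.05 s, during which the arm holds its last target. There are 200 camera calls.

### The job

Open the small sample cabinet: with the fingertips under the lip at the bottom of its sloping window, push the window up its rails until the lip is level with the pointer of the height clip on the right-hand rail, then take the hand away. Never push the window well past the pointer, do not pinch the lip, and leave the clip and all the other things where they are.

Things in the scene. Friction and masses are not known exactly. Their poses are not given: they have to be found in the camera images.
- cabinet: white sample cabinet fixed to the desk, 240 wide (y), 260 deep (x), 250 mm high. Origin: centre of its underside; front looks to its -x, z up. From the top edge of a 50 mm high front wall at x = -130 mm the front slopes up and back at 50 deg above level ('up the slope' = (cos 50, 0, sin 50), 'outward' = (-sin 50, 0, cos 50)) to the flat top from x = +38 mm on. Rails 20 mm wide edge the slope
- sash (a joint): travel of the window up the slope in m, 0 = shut, 0.125 = top stop. Clear pane, 184 wide x 135 mm along the slope, in an aluminium frame; a counterweight at the back balances it, so it stays where it is left and a push of 2 to 5 N along the slope moves it
- lip_middle (a point): middle of the outer edge of the window's lip; moves with it. The lip is an aluminium strip along the window's bottom, 184 mm long (cabinet's y), 10 mm thick along the slope (5 mm either side of this point), standing 30 mm outward from the window's frame, with free space beneath. Shut, this point is 28 mm up the slope from the front wall's top edge and 38 mm outward of the slope
- lip_end (a point): robot's right-hand end of the same outer edge of the lip, at mid thickness (92 mm towards the cabinet's -y from lip_middle); this point is to come level with clip_tip
- clip (a joint): place of the height clip on the right-hand rail in m up the slope; the lip is level with it when sash has the same value as clip. Black clip, 22 x 18 x 24 mm with a steel thumb screw, clamped stiffly; a short pointed tongue reaches towards the window
- clip_tip (a point): tip of the clip's pointed tongue, 2.5 mm beside the path of the lip's end
- sample_jar: glass jar with a brass-coloured lid, 64 mm across, 94 mm high, standing in the cabinet, not to be touched; origin at the centre of its underside
- beaker: clear beaker, 70 mm across, 90 mm high, standing in the cabinet, not to be touched; origin at the centre of its underside
- finished_bottle: filled oil bottle, 69 mm across, 269 mm high, standing to the left of the cabinet; origin at the centre of its underside
- cap_1: white screw cap, 31 mm across, 20 mm high, lying in front of the cabinet; origin at the centre of its underside
- label_roll: roll of labels, 67 mm across, 45 mm high, standing to the left of the cabinet, nearer the robot than the bottle; origin at the centre of its underside. Above it and further left hangs the filling machine's steel boom, 270 to 380 mm up, reaching to about y = 10 mm at x = 380 to 460 mm in the world: keep the hand clear of it

How it is judged:
On the way:
1. the fingers push under the lip and the window has risen at least 10 mm (contact force between the fingers and sash_c1 above 0.5 N and distance of lip_end from where it was at the start of the episode above 0.01 m), for 0.1 s.
At the end, for the whole second after the job is handed in: the window is at rest with its lip within 6 mm in height of the clip's pointer, the clip has not shifted (5 mm) and the five loose things stand within 20 mm of where they stood (z of lip_end in the frame of clip_tip between -0.006 and 0.006 m and velocity of joint sash between -0.005 and 0.005 m/s and distance of clip_tip from where it was at the start of the episode below 0.005 m and distance of each of finished_bottle, cap_1, label_roll, sample_jar, beaker from where it was at the start of the episode below 0.02 m); the robot touches nothing.
It fails at once if the window is pushed more than 20 mm in height past the pointer (z of lip_end in the frame of clip_tip above 0.02 m).
It fails at once if the lip is pinched between the fingers (pressed from above and beneath at once) (contact force between the fingers and sash_c0 above 2 N and contact force between the fingers and sash_c1 above 2 N).
It fails at once if the clip is shifted by more than 5 mm (distance of clip_tip from where it was at the start of the episode above 0.005 m).
It fails at once if a bystander is moved or lifted by more than 20 mm (distance of any of finished_bottle, cap_1, label_roll, sample_jar, beaker from where it was at the start of the episode above 0.02 m).
It also fails if it takes over 38 s, if anything falls off the work surface, if the arm or the gripper's body presses on something with over 40 N, if the wrist force passes 120 N, or if a joint passes its speed limit or range.

## Working session

There is one attempt and no reset: what is moved stays moved. The work goes in short steps, Python scripts to look and compute and a tool call to move; the robot and the scene stay as the last step left them, time stands still between calls to the robot, and variables do not carry over. Pictures are saved under pics/ and viewed, at most 10 in all, crops included, and the job is handed in when it is done.

Besides the shell and the picture viewer there is one more tool, called after "Request:" in YAML: its name, and indented under it one key for each argument. arm_command: Moves the arm, as the interface text tells. Its arguments: {"type":"object","properties":{"increments":{"type":"array"},"newtons":{"type":"number"}},"required":["increments"]}

```bash
mkdir -p pics; cat > h.py <<'E'
import numpy as np,cv2
from bench import arm
def cam(f):
    return np.array(f["mtx"],float),float(f["k1"]),np.array(f["extrinsics"],float)
def ray(f,u,v):
    K,k,T=cam(f)
    n=cv2.undistortPoints(np.array([[[u,v]]],float),K,np.array([k,0,0,0.]))[0,0]
    R=T[:3,:3]; return -R.T@T[:3,3], R.T@np.array([n[0],n[1],1.])
def plane(f,u,v,n,d):
    o,r=ray(f,u,v); n=np.array(n,float); return o+r*(d-n@o)/(n@r)
def tri(f1,p1,f2,p2):
    o1,r1=ray(f1,*p1);o2,r2=ray(f2,*p2)
    r1/=np.linalg.norm(r1);r2/=np.linalg.norm(r2)
    s=np.linalg.lstsq(np.c_[r1,-r2],o2-o1,rcond=None)[0]
    a=o1+s[0]*r1;b=o2+s[1]*r2; return (a+b)/2,np.linalg.norm(a-b)
def proj(f,P):
    K,k,T=cam(f); return cv2.projectPoints(np.array(P,float).reshape(-1,3),cv2.Rodrigues(T[:3,:3])[0],T[:3,3],K,np.array([k,0,0,0.]))[0][:,0]
E
python3 - <<'E'
from h import *
import pickle
s=arm.observe();print(s)
F={n:arm.grab_frame(n) for n in("side","top")}
pickle.dump(F,open("F.pkl","wb"))
for n,f in F.items():
    cv2.imwrite(f"pics/{n}0.png",cv2.resize(f["color"],(800,600),interpolation=cv2.INTER_CUBIC)); K,k,T=cam(f);print(n,K[0,0],k,-T[:3,:3].T@T[:3,3],T[2,:3])
E
```

```text
{'time': 0.0, 'q': array([-1.40428525e+00,  5.28207899e-02,  1.40175096e+00, -1.91990908e-05,
        1.68863593e+00, -7.02903654e-02]), 'joint_vel': array([-0.00028126, -0.00131294,  0.00088847,  0.00117718, -0.00035802,
       -0.00111721]), 'tau': array([-7.20095850e-04, -3.81665540e+01, -3.60188627e+01, -7.73014267e-05,
        6.15577883e-03, -8.25781427e-06]), 'tcp_pos': array([ 0.12313104, -0.51002767,  0.23046756]), 'tcp_rot': array([-8.06121529e-04,  9.92998628e-01,  1.18123124e-01, -4.83576665e-05]), 'contact_force': array([-0.56909127, -0.50871479, -0.09307829]), 'wrist_torque': array([ 0.00717324, -0.01903446, -0.00566704]), 'finger_force': 0.0, 'finger_gap': 0.0856610103384884}
side 382.19707700183193 0.013139129474658999 [ 0.78393768 -0.6656867   0.70490803] [-0.24675773  0.64440843 -0.72377372]
top 439.7216063254306 -0.09756853714083587 [ 0.04060462 -0.12775799  0.76827899] [ 0.60550969  0.03413258 -0.79510564]
```

View pics/side0.png

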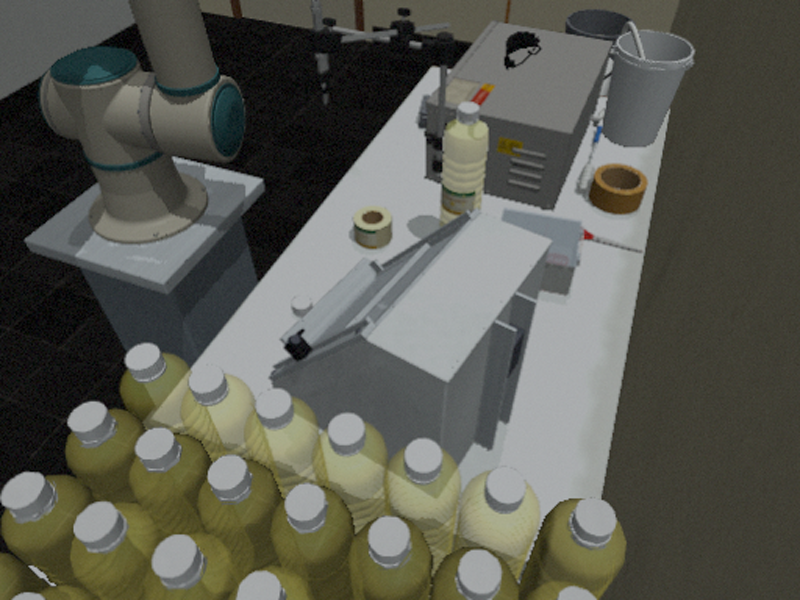

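View pics/top0.png

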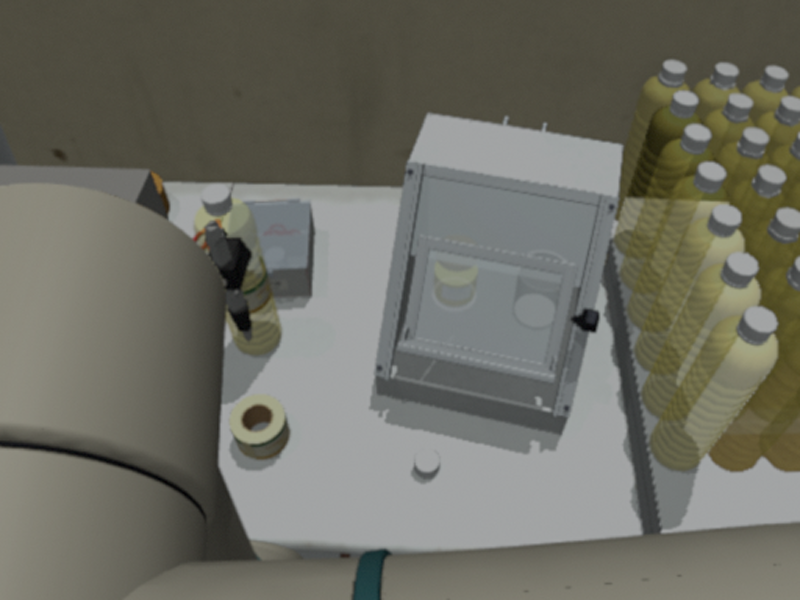

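The side view shows the lip and the black clip at about (297,345). In the top view the lip runs from (400,347) to (553,375), the clip tip is at (573,320), and the front wall's top edge runs from (378,378) to (565,412). I'll zoom in on both views.

```bash
python3 - <<'E'
from h import *
import pickle
F=pickle.load(open("F.pkl","rb"))
def crop(n,x,y,w,h,s):
    c=cv2.resize(F[n]["color"][y:y+h,x:x+w],None,fx=s,fy=s,interpolation=cv2.INTER_CUBIC)
    cv2.imwrite(f"pics/{n}c.png",cv2.convertScaleAbs(c,alpha=1.4))
crop("top",230,165,160,120,5)
crop("side",165,130,160,120,5)
f=F["top"]; sc=.64
for nm,u,v,z in [("flatFL",410,165,.25),("flatFR",612,203,.25),("flatBL",428,117,.25),("flatBR",622,147,.25),("wallL",378,378,.05),("wallR",565,412,.05),("cap",427,460,.01)]:
    print(nm,plane(f,u*sc,v*sc,[0,0,1],z))
E
```

```text
flatFL [ 0.64918695 -0.09845715  0.25      ]
flatFR [ 0.59785481 -0.32207099  0.25      ]
flatBL [ 0.73984338 -0.11633341  0.25      ]
flatBR [ 0.69518726 -0.34772524  0.25      ]
wallL [ 0.4870027  -0.06634503  0.05      ]
wallR [ 0.44928284 -0.29244272  0.05      ]
cap [ 0.39912637 -0.1301775   0.01      ]
```

View pics/topc.png

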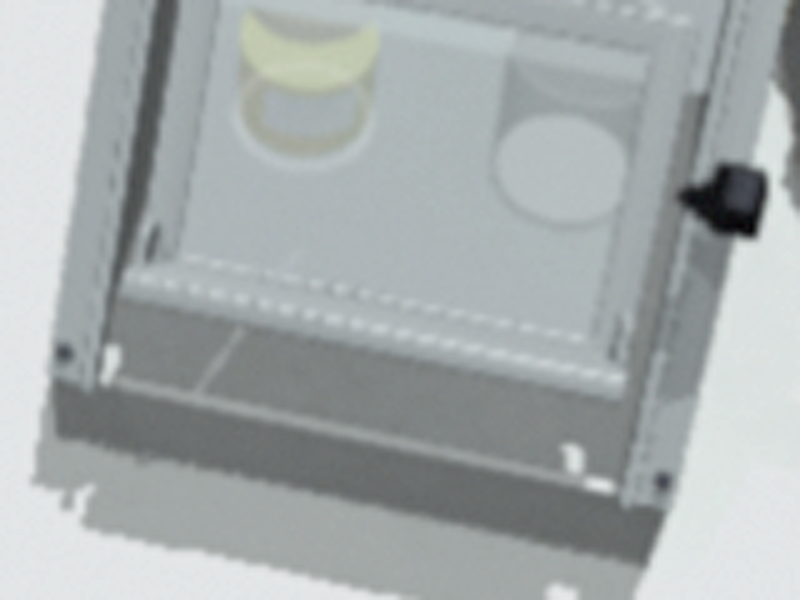

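View pics/sidec.png

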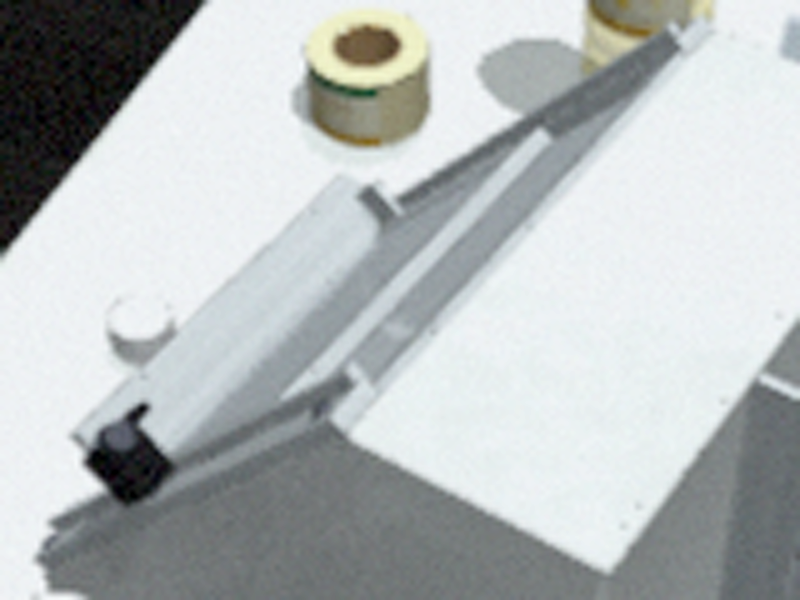

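The top crop shows the lip's outer edge from (122,283) to (628,383), the clip tip at (682,194) and the front wall corners at (52,378) and (672,507). In the side crop the clip tip is at (145,408) and the flat-top corners are at (348,437), (607,572) and (708,32). Next I triangulate.

```bash
python3 - <<'E'
from h import *
import pickle
from scipy.optimize import least_squares
F=pickle.load(open("F.pkl","rb")); t,s=F["top"],F["side"]
T=lambda u,v:((u+.5)/5-.5+230,(v+.5)/5-.5+165)
S=lambda u,v:((u+.5)/5-.5+165,(v+.5)/5-.5+130)
W=lambda u,v:((u+.5)*.64-.5,(v+.5)*.64-.5)
c50,s50=np.cos(np.radians(50)),np.sin(np.radians(50))
tip=tri(t,T(682,194),s,S(145,408));print("tip",tip)
obs=[(t,W(410,165),[.038,.12,.25]),(t,W(612,203),[.038,-.12,.25]),(t,W(428,117),[.13,.12,.25]),(t,W(622,147),[.13,-.12,.25]),
(t,T(52,378),[-.13,.12,.05]),(t,T(672,507),[-.13,-.12,.05]),(s,S(348,437),[.038,-.12,.25]),(s,S(607,572),[.13,-.12,.25]),(s,S(708,32),[.038,.12,.25])]
def w(p,L):
    c,n=np.cos(p[2]),np.sin(p[2]);return np.array([p[0]+c*L[0]-n*L[1],p[1]+n*L[0]+c*L[1],L[2]])
res=lambda p:np.concatenate([proj(f,w(p,L))[0]-px for f,px,L in obs])
r=least_squares(res,[.58,-.2,-.2],loss="soft_l1");p=r.x;print("pose",p,np.round(res(p).reshape(-1,2),1))
def loc(P):
    c,n=np.cos(p[2]),np.sin(p[2]);d=P-[p[0],p[1],0];return np.array([c*d[0]+n*d[1],-n*d[0]+c*d[1],d[2]])
def sl(P):
    L=loc(P);a,b=L[0]+.13,L[2]-.05;return np.round([a*c50+b*s50,-a*s50+b*c50,L[1]],4)
print("tip up/out/y",sl(tip[0]))
lip=lambda q,y:w(p,[-.13+(.028+q)*c50-.038*s50,y,.05+(.028+q)*s50+.038*c50])
for y in(0.092,-.092):
    P=lip(0,y);print("lip end",P,"crop px",(proj(t,P)[0]-[230,165])*5)
nrm=np.array([-s50*np.cos(p[2]),-s50*np.sin(p[2]),c50]);d=nrm@lip(0,0)
for u,v in((122,283),(628,383)): print("lip meas",sl(plane(t,*T(u,v),nrm,d)))
print("tip on lip plane",sl(plane(t,*T(682,194),nrm,d)))
print("cap",plane(t,*W(427,463),[0,0,1],.0))
np.save("pose.npy",p)
E
```

```text
tip (array([ 0.50175221, -0.28426358,  0.16588064]), np.float64(0.0011414093976422428))
pose [ 0.59426627 -0.20621636 -0.19789936] [[-1.  -2. ]
 [ 4.7 -3.7]
 [-0.9 -1.6]
 [ 0.9 -0.8]
 [ 0.3  0.2]
 [ 1.   0.7]
 [-0.6 -0.5]
 [-0.7 -1. ]
 [ 0.8 -1.5]]
tip up/out/y [ 0.1239  0.0326 -0.0947]
lip end [ 0.47399702 -0.08826806  0.09587517] crop px [112.16835773 350.32718606]
lip end [ 0.43782076 -0.26867671  0.09587517] crop px [617.0461335  455.65470484]
lip meas [0.0543 0.038  0.0931]
lip meas [ 0.0555  0.038  -0.0895]
tip on lip plane [ 0.1252  0.038  -0.0938]
cap [ 4.00245573e-01 -1.29987022e-01  1.11022302e-16]
```

```bash
cat >> h.py <<'E'
from scipy.spatial.transform import Rotation as Ro
c50,s50=np.cos(np.radians(50)),np.sin(np.radians(50))
p=np.load("pose.npy"); cy,sy=np.cos(p[2]),np.sin(p[2])
X,Y=np.array([cy,sy,0]),np.array([-sy,cy,0]); Z=np.array([0,0,1.])
UP,OUT=c50*X+s50*Z,-s50*X+c50*Z
def slope(u,o,y): return np.array([p[0],p[1],0])-.13*X+.05*Z+u*UP+o*OUT+y*Y
def tosl(P):
    d=np.array(P)-slope(0,0,0); return np.round([d@UP,d@OUT,d@Y],4)
def rot(tilt): # columns tool x,y,z
    z=np.sin(tilt)*X-np.cos(tilt)*Z; y=-Y; return Ro.from_matrix(np.c_[np.cross(y,z),y,z])
def plan(u,o,y,tilt):
    s=arm.observe(); q=s["tcp_rot"]; R0=Ro.from_quat([q[1],q[2],q[3],q[0]])
    print("t",s["time"],"tcp",np.round(s["tcp_pos"],4),"slope",tosl(s["tcp_pos"]),"F",np.round(s["contact_force"],1),"q",np.round(s["q"],2))
    print("target",np.round(slope(u,o,y),4),"offset",np.round(1e3*(slope(u,o,y)-s["tcp_pos"]),1),"turn",np.round((rot(np.radians(tilt))*R0.inv()).as_rotvec(),3))
E
python3 - <<'E'
from h import *
import pickle
for t in(50,40,30): plan(.034,.10,.0,t)
f=pickle.load(open("F.pkl","rb"))["top"]
for u,v in((757,325),(740,270),(710,178)): print("bottle cap",plane(f,u*.64,v*.64,[0,0,1],.265))
print("roll",plane(f,258*.64,418*.64,[0,0,1],.045), "crate",plane(f,650*.64,525*.64,[0,0,1],.0),plane(f,612*.64,235*.64,[0,0,1],.0))
E
```

```text
t 0.1 tcp [ 0.1231 -0.5101  0.2306] slope [-0.0366  0.3246 -0.3906] F [0.1 0.  0.1] q [-1.4   0.05  1.4  -0.    1.69 -0.07]
target [ 0.4131 -0.1699  0.1403] offset [290.  340.2 -90.2] turn [ 0.016 -0.879 -0.407]
t 0.1 tcp [ 0.1231 -0.5101  0.2306] slope [-0.0366  0.3246 -0.3906] F [0.1 0.  0.1] q [-1.4   0.05  1.4  -0.    1.69 -0.07]
target [ 0.4131 -0.1699  0.1403] offset [290.  340.2 -90.2] turn [ 0.012 -0.703 -0.417]
t 0.1 tcp [ 0.1231 -0.5101  0.2306] slope [-0.0366  0.3246 -0.3906] F [0.1 0.  0.1] q [-1.4   0.05  1.4  -0.    1.69 -0.07]
target [ 0.4131 -0.1699  0.1403] offset [290.  340.2 -90.2] turn [ 0.009 -0.528 -0.425]
bottle cap [ 0.42570919 -0.43262115  0.265     ]
bottle cap [ 0.49350218 -0.43310562  0.265     ]
bottle cap [ 0.62911103 -0.43360091  0.265     ]
roll [0.42691574 0.07340921 0.045     ] crate [ 0.33135052 -0.39126587  0.        ] [ 0.79431645 -0.40582054  0.        ]
```

Request:
arm_command:
  increments:
    - {"jaw": 0, "offset": [15, 30, 5], "turn": [0, 0, -0.08]}
    - {"jaw": 0, "offset": [30, 60, 10], "turn": [0, 0, -0.16]}
    - {"jaw": 0, "offset": [45, 90, 10], "turn": [0, 0, -0.24]}
    - {"jaw": 0, "offset": [62, 120, 10], "turn": [0, 0, -0.32]}
    - {"jaw": 0, "offset": [80, 150, 10], "turn": [0, 0, -0.4]}
  newtons: 20

```text
time: 0.72
tcp_pos: [0.2035, -0.3592, 0.241]
tcp_rot: [-0.0, 0.997, -0.083, -0.0]
contact_force: [0.2, 0.7, 0.3]
finger_gap: -0.0
finger_force: 0.0
```

Request:
arm_command:
  increments:
    - {"jaw": 0, "offset": [40, 35, 0], "turn": [0.02, -0.12, 0]}
    - {"jaw": 0, "offset": [80, 70, 0], "turn": [0.04, -0.24, 0]}
    - {"jaw": 0, "offset": [110, 110, 0], "turn": [0.05, -0.36, -0.01]}
    - {"jaw": 0, "offset": [140, 150, 0], "turn": [0.07, -0.48, -0.02]}
    - {"jaw": 0, "offset": [170, 190, 0], "turn": [0.09, -0.6, -0.02]}

```text
time: 1.35
tcp_pos: [0.3739, -0.1691, 0.2413]
tcp_rot: [-0.069, 0.95, -0.088, 0.293]
contact_force: [-0.1, 0.2, 0.0]
finger_gap: 0.0
finger_force: 0.0
```

```bash
python3 -c "
from h import *
for t in(50,40): plan(.034,.10,0,t)"
```

```text
t 1.35 tcp [ 0.3739 -0.1691  0.2413] slope [ 0.0865  0.1945 -0.007 ] F [-0.1  0.2  0. ] q [-0.86 -0.68  2.06  0.51  1.42  0.91]
target [ 0.4131 -0.1699  0.1403] offset [  39.3   -0.8 -101. ] turn [-0.226 -0.253 -0.094]
t 1.35 tcp [ 0.3739 -0.1691  0.2413] slope [ 0.0865  0.1945 -0.007 ] F [-0.1  0.2  0. ] q [-0.86 -0.68  2.06  0.51  1.42  0.91]
target [ 0.4131 -0.1699  0.1403] offset [  39.3   -0.8 -101. ] turn [-0.199 -0.081 -0.079]
```

Request:
arm_command:
  increments:
    - {"jaw": 0, "offset": [10, 0, 0], "turn": [-0.07, -0.03, -0.03]}
    - {"jaw": 0, "offset": [20, 0, -20], "turn": [-0.14, -0.06, -0.06]}
    - {"jaw": 0, "offset": [30, 0, -50], "turn": [-0.2, -0.08, -0.08]}
    - {"jaw": 0, "offset": [39, -1, -80], "turn": [-0.2, -0.08, -0.08]}
    - {"jaw": 0, "offset": [39, -1, -101], "turn": [-0.2, -0.08, -0.08]}

```text
time: 1.98
tcp_pos: [0.412, -0.1706, 0.1383]
tcp_rot: [0.035, 0.936, -0.093, 0.337]
contact_force: [-0.0, 0.4, -0.0]
finger_gap: 0.0003
finger_force: 0.0
```

```bash
python3 -c "
from h import *
plan(.034,.018,0,40);plan(.034,.018,0,50);plan(.034,.10,0,40)"
```

```text
t 1.975 tcp [ 0.412  -0.1706  0.1383] slope [ 0.0318  0.0995 -0.0009] F [-0.   0.4 -0. ] q [-0.65 -0.68  2.29  0.36  0.92  0.99]
target [ 0.4747 -0.1822  0.0876] offset [ 62.8 -11.7 -50.7] turn [ 0.001 -0.006  0.001]
t 1.975 tcp [ 0.412  -0.1706  0.1383] slope [ 0.0318  0.0995 -0.0009] F [-0.   0.4 -0. ] q [-0.65 -0.68  2.29  0.36  0.92  0.99]
target [ 0.4747 -0.1822  0.0876] offset [ 62.8 -11.7 -50.7] turn [-0.034 -0.177  0.001]
t 1.975 tcp [ 0.412  -0.1706  0.1383] slope [ 0.0318  0.0995 -0.0009] F [-0.   0.4 -0. ] q [-0.65 -0.68  2.29  0.36  0.92  0.99]
target [ 0.4131 -0.1699  0.1403] offset [1.2 0.7 2. ] turn [ 0.001 -0.006  0.001]
```

Request:
arm_command:
  increments:
    - {"jaw": 0, "offset": [0, 0, -6], "turn": [0, 0, 0]}
    - {"jaw": 0, "offset": [16, -3, -18], "turn": [0, 0, 0]}
    - {"jaw": 0, "offset": [32, -6, -32], "turn": [0, 0, 0]}
    - {"jaw": 0, "offset": [47, -9, -45], "turn": [0, 0, 0]}
    - {"jaw": 0, "offset": [60, -11, -56], "turn": [0, 0, 0]}

```text
time: 2.6
tcp_pos: [0.473, -0.1828, 0.0847]
tcp_rot: [0.035, 0.936, -0.093, 0.339]
contact_force: [0.3, -0.7, -0.5]
finger_gap: -0.0001
finger_force: 0.0
```

```bash
python3 - <<'E'
from h import *
plan(.034,.016,0,50)
import pickle
F={n:arm.grab_frame(n) for n in("side","top")}
pickle.dump(F,open("F1.pkl","wb"))
a=cv2.resize(F["side"]["color"][130:250,165:325],(640,480),interpolation=cv2.INTER_CUBIC)[:480,:400]
b=cv2.resize(F["top"]["color"][165:285,230:390],(640,480),interpolation=cv2.INTER_CUBIC)[:,140:540]
cv2.imwrite("pics/m1.png",cv2.convertScaleAbs(np.hstack([a,b]),alpha=1.4))
E
```

```text
t 2.6 tcp [ 0.473  -0.1828  0.0847] slope [ 0.0307  0.0173 -0.0009] F [ 0.3 -0.7 -0.5] q [-0.57 -0.34  2.19  0.38  0.67  0.98]
target [ 0.4762 -0.1825  0.0863] offset [3.2 0.2 1.6] turn [-0.032 -0.175  0.002]
```

View pics/m1.png

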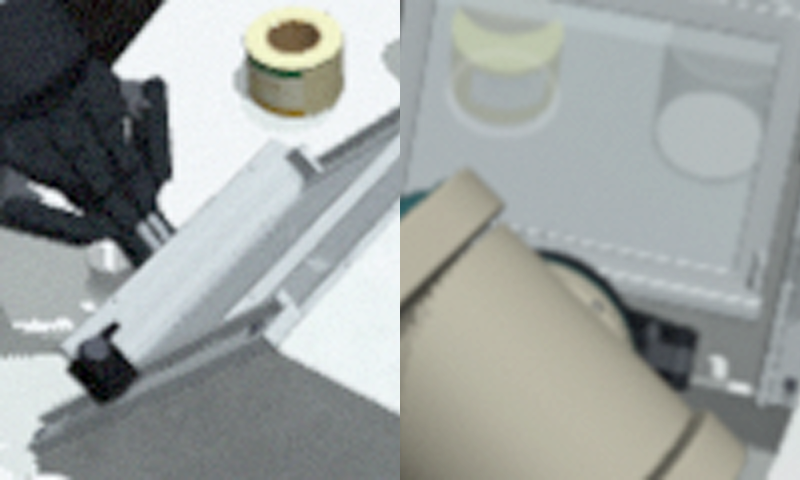

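The picture shows the fingertips under the lip, at left-crop (165,240), with no contact yet. I'll push up the slope slowly.

Request:
arm_command:
  increments:
    - {"jaw": 0, "offset": [4, -1, 5], "turn": [0, 0, 0]}
    - {"jaw": 0, "offset": [8, -2, 10], "turn": [0, 0, 0]}
    - {"jaw": 0, "offset": [12, -2, 15], "turn": [0, 0, 0]}
    - {"jaw": 0, "offset": [16, -3, 20], "turn": [0, 0, 0]}
    - {"jaw": 0, "offset": [20, -4, 24], "turn": [0, 0, 0]}

```text
time: 3.32
tcp_pos: [0.4926, -0.1865, 0.1092]
tcp_rot: [0.035, 0.936, -0.093, 0.339]
contact_force: [-3.0, 1.8, 0.1]
finger_gap: -0.0003
finger_force: 1.6
```

Request:
arm_command:
  increments:
    - {"jaw": 0, "offset": [3, -1, 4], "turn": [0, 0, 0]}
    - {"jaw": 0, "offset": [6, -1, 8], "turn": [0, 0, 0]}
    - {"jaw": 0, "offset": [9, -2, 12], "turn": [0, 0, 0]}
    - {"jaw": 0, "offset": [12, -2, 15], "turn": [0, 0, 0]}
    - {"jaw": 0, "offset": [12, -2, 15], "turn": [0, 0, 0]}

```text
time: 3.95
tcp_pos: [0.5048, -0.1886, 0.1242]
tcp_rot: [0.035, 0.935, -0.093, 0.339]
contact_force: [-0.7, -0.5, 0.1]
finger_gap: -0.0
finger_force: 0.0
```

```bash
python3 - <<'E'
from h import *
plan(.1,.016,0,40)
import pickle
F={n:arm.grab_frame(n) for n in("side","top")}
pickle.dump(F,open("F2.pkl","wb"))
a=cv2.resize(F["side"]["color"][130:250,165:325],(640,480),interpolation=cv2.INTER_CUBIC)[:480,:400]
b=cv2.resize(F["top"]["color"][165:285,230:390],(640,480),interpolation=cv2.INTER_CUBIC)[:,200:600]
cv2.imwrite("pics/m2.png",cv2.convertScaleAbs(np.hstack([a,b]),alpha=1.4))
E
```

```text
t 3.95 tcp [ 0.5048 -0.1886  0.1242] slope [ 0.0817  0.018  -0.0003] F [-0.7 -0.5  0.1] q [-0.54 -0.3   2.07  0.32  0.73  1.06]
target [ 0.5178 -0.1909  0.1369] offset [13.1 -2.3 12.7] turn [ 0.003 -0.003  0.002]
```

View pics/m2.png

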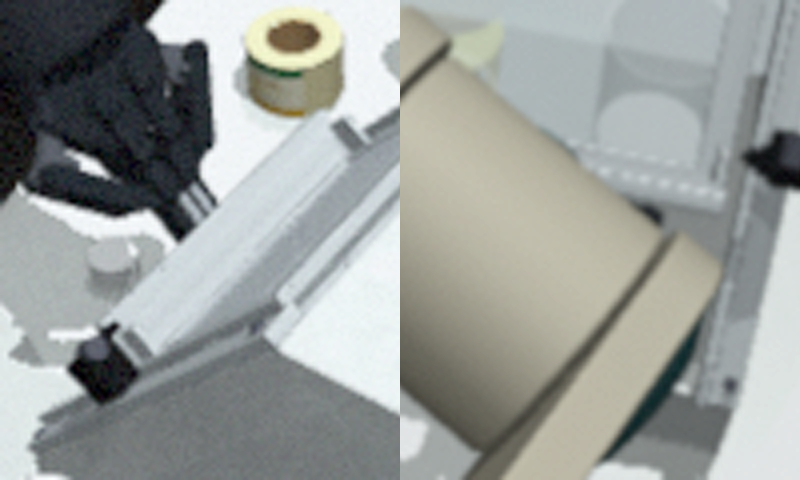

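The lip's right end is now at (725,197) in the composite's top crop and the tip at (745,155). The window is moving. I compute the remaining travel.

```bash
python3 - <<'E'
from h import *
import pickle
f=pickle.load(open("F2.pkl","rb"))["top"]
C=lambda u,v:((u-200+.5)/4-.5+230,(v+.5)/4-.5+165)
d=OUT@slope(0,.038,0)
for u,v in((725-400+400,197),(718,193),(745,155)):
    u=u-400+400
    print(tosl(plane(f,*C(u,v),OUT,d)))
# lip right end by mask profile: column strip just left of the end, edge rows along slope
g=cv2.cvtColor(f["color"],cv2.COLOR_BGR2GRAY).astype(int)
f0=pickle.load(open("F.pkl","rb"))["top"];g0=cv2.cvtColor(f0["color"],cv2.COLOR_BGR2GRAY).astype(int)
for gg,ff,us in((g0,f0,np.arange(.040,.075,.002)),(g,f,np.arange(.085,.12,.002))):
    print([(round(u*1e3),int(np.mean([gg[int(round(b)),int(round(a))] for a,b in proj(ff,[slope(u,.038,y) for y in(-.088,-.085,-.082,-.079)])]))) for u in us])
E
```

```text
[ 0.1055  0.038  -0.089 ]
[ 0.1066  0.038  -0.0858]
[ 0.1252  0.038  -0.0935]
[(40, 94), (42, 94), (44, 93), (46, 90), (48, 94), (50, 109), (52, 117), (54, 128), (56, 137), (58, 129), (60, 121), (62, 113), (64, 110), (66, 106), (68, 104), (70, 108), (72, 107), (74, 109)]
[(85, 96), (87, 95), (89, 94), (91, 95), (93, 94), (95, 93), (97, 93), (99, 104), (101, 115), (103, 122), (105, 132), (107, 138), (109, 121), (111, 114), (113, 106), (115, 108), (117, 105), (119, 106)]
```

Request:
arm_command:
  increments:
    - {"jaw": 0, "offset": [3, -0.6, 3.8], "turn": [0, 0, 0]}
    - {"jaw": 0, "offset": [6, -1.2, 7.6], "turn": [0, 0, 0]}
    - {"jaw": 0, "offset": [9, -1.8, 11], "turn": [0, 0, 0]}
    - {"jaw": 0, "offset": [11, -2.2, 13.5], "turn": [0, 0, 0]}
    - {"jaw": 0, "offset": [12.5, -2.5, 15], "turn": [0, 0, 0]}

```text
time: 4.68
tcp_pos: [0.5168, -0.1909, 0.1385]
tcp_rot: [0.035, 0.936, -0.093, 0.338]
contact_force: [-2.5, 1.0, -0.7]
finger_gap: -0.0
finger_force: 1.5
```

```bash
python3 - <<'E'
from h import *
plan(.1,.016,0,40)
import pickle
F={n:arm.grab_frame(n) for n in("side","top")}
pickle.dump(F,open("F3.pkl","wb"))
a=cv2.resize(F["side"]["color"][130:250,165:325],(640,480),interpolation=cv2.INTER_CUBIC)[:480,:400]
b=cv2.resize(F["top"]["color"][165:285,230:390],(640,480),interpolation=cv2.INTER_CUBIC)[:,200:600]
cv2.imwrite("pics/m3.png",cv2.convertScaleAbs(np.hstack([a,b]),alpha=1.4))
ff=F["top"];gg=cv2.cvtColor(ff["color"],cv2.COLOR_BGR2GRAY).astype(int)
print([(round(u*1e3),int(np.mean([gg[int(round(b)),int(round(a))] for a,b in proj(ff,[slope(u,.038,y) for y in(-.088,-.085,-.082,-.079)])]))) for u in np.arange(.105,.14,.002)])
E
```

```text
t 4.675 tcp [ 0.5168 -0.1909  0.1385] slope [ 0.1007  0.0178 -0.0002] F [-2.5  1.  -0.7] q [-0.52 -0.28  2.03  0.3   0.75  1.09]
target [ 0.5178 -0.1909  0.1369] offset [ 1.   0.  -1.7] turn [ 0.002 -0.004  0.002]
[(105, 125), (107, 122), (109, 118), (111, 114), (113, 108), (115, 96), (117, 98), (119, 111), (121, 121), (123, 129), (125, 133), (127, 127), (129, 114), (131, 108), (133, 106), (135, 107), (137, 107), (139, 110)]
```

View pics/m3.png

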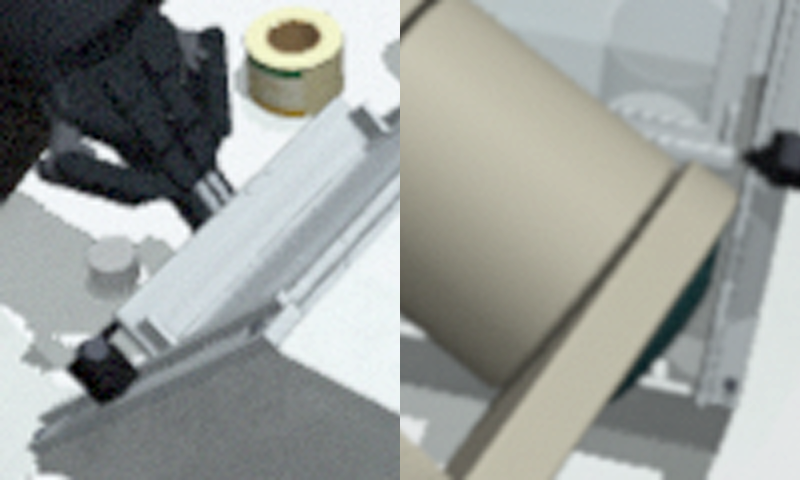

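The lip is level with the tongue: lip mid is at about 124 mm up the slope and the tip at 124–125 mm. I back off down the slope a little, then outward.

Request:
arm_command:
  increments:
    - {"jaw": 0, "offset": [-3, 0.5, -4], "turn": [0, 0, 0]}
    - {"jaw": 0, "offset": [-6, 1, -7], "turn": [0, 0, 0]}
    - {"jaw": 0, "offset": [-17, 3, 3], "turn": [0, 0, 0]}
    - {"jaw": 0, "offset": [-36, 7, 19], "turn": [0, 0, 0]}
    - {"jaw": 0, "offset": [-55, 11, 36], "turn": [0, 0, 0]}

```text
time: 5.4
tcp_pos: [0.461, -0.1796, 0.1745]
tcp_rot: [0.035, 0.936, -0.093, 0.338]
contact_force: [0.6, 0.1, -0.2]
finger_gap: 0.0001
finger_force: 0.0
```

Request:
arm_command:
  increments:
    - {"jaw": 0, "offset": [-15, 0, 12], "turn": [0, 0, 0]}
    - {"jaw": 0, "offset": [-40, -5, 25], "turn": [0, 0.1, 0]}
    - {"jaw": 0, "offset": [-65, -15, 35], "turn": [0, 0.2, 0]}
    - {"jaw": 0, "offset": [-90, -35, 45], "turn": [0, 0.3, 0]}
    - {"jaw": 0, "offset": [-110, -65, 50], "turn": [0, 0.4, 0]}

```text
time: 6.02
tcp_pos: [0.3511, -0.2454, 0.2256]
tcp_rot: [0.054, 0.984, -0.084, 0.145]
contact_force: [0.4, 0.3, 0.0]
finger_gap: 0.0003
finger_force: 0.0
```

Request:
arm_command:
  increments:
    - {"jaw": 0, "offset": [-20, -35, 5], "turn": [0, 0.08, 0]}
    - {"jaw": 0, "offset": [-40, -70, 10], "turn": [0, 0.16, 0]}
    - {"jaw": 0, "offset": [-60, -110, 10], "turn": [0, 0.24, 0]}
    - {"jaw": 0, "offset": [-80, -150, 10], "turn": [0, 0.3, 0]}
    - {"jaw": 0, "offset": [-95, -180, 10], "turn": [0, 0.3, 0]}

```text
time: 6.65
tcp_pos: [0.2563, -0.4261, 0.2338]
tcp_rot: [0.065, 0.995, -0.075, -0.003]
contact_force: [1.2, -0.1, -0.1]
finger_gap: -0.0001
finger_force: 0.0
```

```bash
python3 - <<'E'
from h import *
plan(.1,.016,0,40)
import pickle
F={n:arm.grab_frame(n) for n in("side","top")}
a=cv2.resize(F["side"]["color"][130:250,165:325],(640,480),interpolation=cv2.INTER_CUBIC)[:480,:400]
b=cv2.resize(F["top"]["color"][165:285,230:390],(640,480),interpolation=cv2.INTER_CUBIC)[:,200:600]
cv2.imwrite("pics/m4.png",cv2.convertScaleAbs(np.hstack([a,b]),alpha=1.4))
ff=F["top"];gg=cv2.cvtColor(ff["color"],cv2.COLOR_BGR2GRAY).astype(int)
print([(round(u*1e3),int(np.mean([gg[int(round(b)),int(round(a))] for a,b in proj(ff,[slope(u,.038,y) for y in(-.088,-.085,-.082,-.079)])]))) for u in np.arange(.105,.14,.002)])
E
```

```text
t 6.65 tcp [ 0.2563 -0.4261  0.2338] slope [ 0.0391  0.2393 -0.2821] F [ 1.2 -0.1 -0.1] q [-1.06 -0.11  1.56 -0.08  1.59  0.66]
target [ 0.5178 -0.1909  0.1369] offset [261.5 235.2 -96.9] turn [ 0.002 -0.705  0.   ]
[(105, 92), (107, 92), (109, 93), (111, 93), (113, 93), (115, 88), (117, 93), (119, 108), (121, 118), (123, 126), (125, 130), (127, 123), (129, 111), (131, 105), (133, 103), (135, 104), (137, 104), (139, 107)]
```

View pics/m4.png

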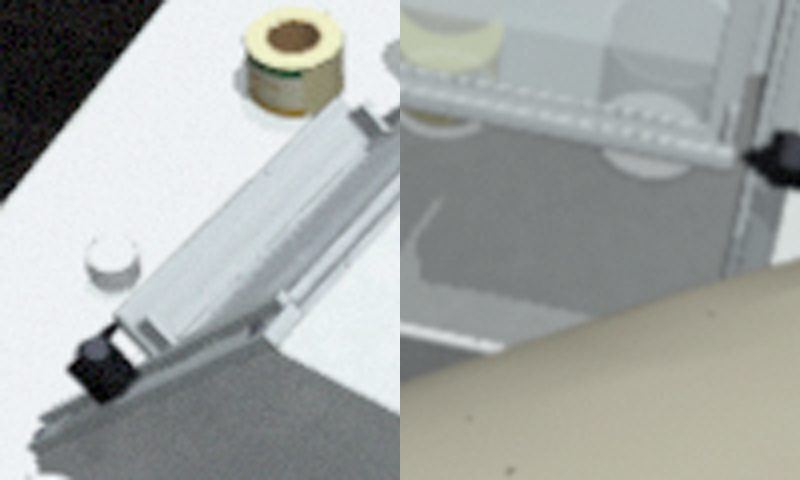

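The window stayed put, with the lip's end at (735,157) level with the tip at (745,155). The clip, cap and roll are where they were, and the hand is clear.

```bash
python3 -c "
from bench import arm
print(arm.hand_in())"
```

```text
the job is handed in; nothing more can be done
None
```

The window is open with its lip level with the clip's pointer (within about 1 mm along the slope by the camera measurement), the hand is clear, the clip and the things in view look unmoved, and the job was handed in at about 6.7 s without a verdict being shown.

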